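# Lock the sharps-bin dock with its hairpin clip

## Robot

A 6-joint arm with a two-finger parallel gripper is mounted at the origin on the work surface. World frame = base frame: x ahead of the robot, y to its left, z up, the work surface at z = 0. Lengths are in mm, angles in rad, forces in N, time in s.
With the tool pointing down it reaches from about 300 to 775 mm from the base axis. Payload 14.6 kg.
Tool frame: the origin (TCP) lies between the finger pads; the fingertips stand 25 mm ahead of it and the grasp point (between the pads) lies 6 mm ahead of it; z points along the fingers, y is the line along which they close (so a half turn about z gives the same grasp; the last joint's range is limited). The gripper opens to 94 mm and grips with 3 to 60 N. Pads are 16 mm wide; open, the fingers measure 119 mm over their backs; the gripper's body (75 mm by 177 mm) begins 78 mm behind the grasp point.
Start: joints at [1.052, 0.3, 1.521, -0, 1.321, -0.067], TCP at [240.118, 494.806, 230.446] pointing down, gripper open.
Joint ranges: [-3.03, 3.03], [-0.79, 2.21], [0.23, 2.52], [-1.04, 4.18], [0, 3.07], [-2.55, 2.55]. Speed limits (rad/s): [2.22, 2.22, 2.57, 3.14, 3.14, 3.14].

## Interface

Orientations are given as [roll, pitch, yaw] about the fixed x, y, z axes, in that order (R = Rz(yaw) Ry(pitch) Rx(roll)).
In Python, from cell import manip gives the robot as it stands. The module is installed in compiled form; this text tells all that it offers.
- The arm moves only by the tool step_arm, never from a script. Its argument "series" is one flat list of numbers, 5 for each row, row after row: the shift along the world's x, y, z in mm, then the turn about the world's z in rad, then the closure, from 0 (fully open) to 1 (shut). In form: [dx, dy, dz, spin, jaw, dx, dy, dz, spin, jaw, ...]. A call has 1 to 20 rows; each row shifts and turns the commanded pose from where the row before left it; what a row does not reach is not made up. A row lasts 1/8 s, in which the tool goes at most 62.5 mm and 10.7 degrees, less where a joint would pass 70% of its speed; a pose out of reach is approached as far as the arm can. A call is refused whole if a number of a shift passes 62.5 or a number of a turn 0.188, either way. A call with a gripper value outside its range is refused whole. The fingers move at their own pace and stop on an object; "squeeze" is the grip in N (left out, the last holds). Time passes only in rows, so rows that do not move let the fingers close. It gives the time, the measured TCP pose, the force, the opening and the grip force at its end, in the units of the state.
- manip.read_state(): the state, without advancing time (a new reading comes with each control period).
- manip.camera(name): name is "scene" or "top" or "wrist"; returns (picture, depth): 400x640x3 uint8, blue, green, red; 400x640 float32, mm along the optical axis (not along the pixel's ray), 0 where there is no reading.
- manip.camera_info(name): a dict with "fovy" (degrees; the focal length in pixels is half the picture's height over the tangent of half this angle, whatever the lens; pixels are square), "cx", "cy" (the principal point, pixels), "k1" (the pictures are not rectified: a ray, as slopes to the right and down, at radius r is drawn at 1 + k1 r^2 times it, then the intrinsics apply), "eye" and "orientation" of the camera in the world. Camera axes: x right, y down, z forward; pixel columns grow to the right and rows downward; lengths in mm; the calibration is good to about 2 mm. A picture is of the moment at which its call begins: read the wrist's pose just before it. camera_info takes no time and is no camera call; for the wrist camera it gives the pose at the moment of the call.
- manip.sign_off(): hands the job in; it is judged then, once.
The state is a dict: "clock": time; "joints": joint angles; "qd": joint speeds; "effort": joint torques, N m; "eef_pos": TCP position; "eef_rot": TCP orientation; "wrist_force": force on the tool from outside, world axes, zero at the start; "moment": the same for the moment, N m; "finger_gap": finger opening in mm; "finger_force": force on a finger pad.
Only numpy, scipy, OpenCV 4.12 (cv2) and the standard library are available. Lean on these libraries where they do the work, as an engineer would, in place of code of your own. Each camera call takes 0.05 s, during which the arm holds its last target. There are 200 camera calls.

## Task

The small sharps bin stands in its docking plate, but the plate's upright locking pin has no clip. Take the hairpin clip with the red grip and push it sideways, mouth first, onto the neck of the pin below its head until it snaps fully home, then let go of it. Leave the clip with the blue grip where it lies.

Things in the scene. Friction and masses are not known exactly. Their poses are not given: they have to be found in the camera images.
- clip_grip (a point): Centre of the red grip of a loose hairpin clip of 6 mm steel wire (110 long, 44 wide, 80 g) lying flat on the counter. The grip is an upright plastic fin, 30 mm long (x), 12 thick (y), top 14 mm above this point; the wires beside it lie 26 to 32 mm below this point (32 = clip's underside). x points level along the clip from heel to open mouth, z up.
- clip_pocket (a point): Centre of the clip's pocket for the pin, at wire mid-height, 50 mm ahead (+x) of clip_grip and 29 mm below it; same axes. 7 mm ahead of it the sprung legs pinch to a 7 mm throat, then flare to a mouth 32 mm wide inside, tips 33 mm ahead. Pushed against the pin (some 8 N, more off-centre) the legs spread and snap shut behind it; a stop behind the pocket ends the travel.
- pin_neck (a point): Middle of the steel locking pin's neck: upright, 12 mm thick, 30 high, between the fixed grey plate's flat top (15 mm below; 16 mm above the counter) and a black head 26 mm wide, too wide for the clip (15 to 25 mm above). x points level from the pin to the yellow bin (axis 150 mm off, 120 wide, top 136 mm over the counter); the plate is 120 wide and reaches 85 mm to -x; that side is clear.
- spare_grip (a point): Centre of the blue grip of the wrong clip, a wider one for thicker pins, lying loose on the counter; same shape and size of grip, same axes. It must stay where it lies.
There are look-alikes about, which are no part of the job. What is shaped like the part that bears clip_grip but turquoise is not meant.

How it is judged:
By the outcome, as a careful person would: the job done as asked, in the order asked, and still so for the second after the job is handed in, with the robot touching nothing.
It also fails if it takes over 38 s, if anything falls off the work surface, if the arm or the gripper's body presses on something with over 40 N, if the wrist force passes 120 N, or if a joint passes its speed limit or range.

## Working session

There is one attempt and no reset: what is moved stays moved. The work goes in short steps, Python scripts to look and compute and a tool call to move; the robot and the scene stay as the last step left them, time stands still between calls to the robot, and variables do not carry over. Pictures are saved under pics/ and viewed, at most 10 in all, crops included, and the job is handed in when it is done.

Besides the shell and the picture viewer there is one more tool, called after ">>>" in YAML: its name, and indented under it one key for each argument. step_arm: Moves the arm, as the interface text tells. Its arguments: {"type":"object","properties":{"series":{"type":"array"},"squeeze":{"type":"number"}},"required":["series"]}

```bash
mkdir -p pics; cat > h.py <<'E'
import numpy as np, cv2
from scipy.spatial.transform import Rotation as R
from cell import manip
def cam(n):
    i=manip.camera_info(n); p,d=manip.camera(n); return p,d,i
def rot(o):
    o=np.array(o,float)
    return o if o.shape==(3,3) else (R.from_euler('xyz',o).as_matrix() if o.size==3 else R.from_quat(o).as_matrix())
def ray(i,u,v):
    f=200/np.tan(np.radians(i['fovy'])/2)
    x,y=(u-i['cx'])/f,(v-i['cy'])/f
    a,b=x,y
    for _ in range(20):
        s=1+i['k1']*(a*a+b*b); a,b=x/s,y/s
    return rot(i['orientation'])@np.array([a,b,1.0]), np.array(i['eye'],float)
def onplane(i,u,v,z):
    d,e=ray(i,u,v); return e+d*(z-e[2])/d[2]
def bydepth(i,u,v,D):
    d,e=ray(i,u,v); return e+d*D
E
python3 - <<'E'
from h import *
for n in ('top','scene'):
    p,d,i=cam(n); print(n,i); cv2.imwrite(f'pics/{n}0.png',p); np.savez(f'{n}0.npz',p=p,d=d)
print(manip.read_state())
E
```

```text
top {'fovy': 54.7200421417385, 'cx': 325.52226448483555, 'cy': 204.2512169607098, 'k1': 0.024481689367443608, 'eye': array([477.84662745, -69.40786082, 724.61929624]), 'orientation': array([-3.07782475,  0.04213674, -1.58794467])}
scene {'fovy': 49.87704687964793, 'cx': 319.07921016917373, 'cy': 201.37436085755016, 'k1': -0.07437188556341114, 'eye': array([1010.77580017, -195.11106632,  677.28408577]), 'orientation': array([-2.47813513,  0.0058247 ,  1.25358935])}
{'clock': 0.1, 'joints': array([ 1.05237429e+00,  3.00419778e-01,  1.52150214e+00, -8.25242738e-06,
        1.32068759e+00, -6.65849756e-02]), 'qd': array([-1.56167770e-03, -1.23133679e-03, -2.10833358e-04,  5.85965170e-04,
        1.05142818e-03, -6.95504506e-05]), 'effort': array([ 3.55137690e-04, -5.32654738e+01, -3.53284836e+01,  7.08750682e-02,
        2.35010160e-02, -8.40348821e-05]), 'eef_pos': array([240.03781539, 494.63246516, 229.94785683]), 'eef_rot': array([-3.14057752e+00, -5.96814659e-05,  2.68975761e+00]), 'wrist_force': array([-0.27379743,  0.49777624, -1.12295958]), 'moment': array([ 0.03371704, -0.01403839, -0.01619001]), 'finger_force': 0.0, 'finger_gap': 93.84306846958431}
```

View pics/top0.png

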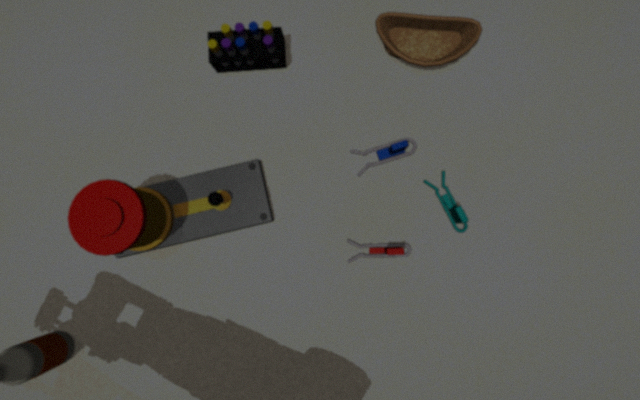

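View pics/scene0.png

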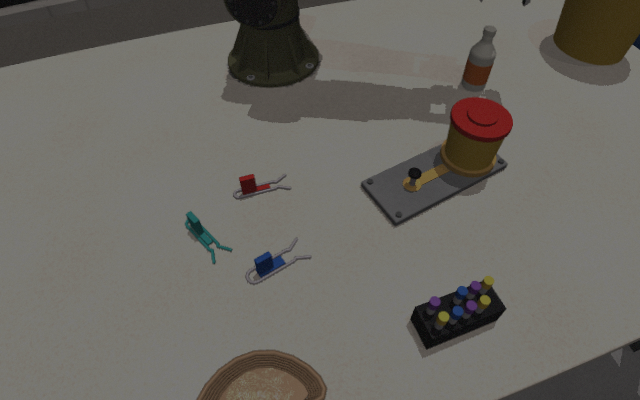

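The top view shows the red clip at about (387,251) with its mouth to the left, the blue at (396,149), the turquoise at (453,205), and the pin head at (215,199) with the bin at (110,216). The scene view agrees: red clip fin at (248,184), pin at (414,175).

```bash
python3 - <<'E'
from h import *
def load(n):
    z=np.load(n+'0.npz'); return z['p'],z['d'],manip.camera_info(n)
p,d,i=load('top')
hsv=cv2.cvtColor(p,cv2.COLOR_BGR2HSV)
def pts(m,i,d):
    v,u=np.nonzero(m); return np.array([np.r_[bydepth(i,a,b,d[b,a]),a,b] for a,b in zip(u,v) if d[b,a]>0])
red=((hsv[...,0]<8)|(hsv[...,0]>172))&(hsv[...,1]>140)&(hsv[...,2]>50)
roi=np.zeros_like(red); roi[225:280,330:430]=1
P=pts(red&roi,i,d); print('red',len(P),P.min(0).round(1),P.max(0).round(1))
for lo,hi in((0,20),(20,40),(40,60)):
    Q=P[(P[:,2]>lo)&(P[:,2]<hi)]
    if len(Q): print(lo,len(Q),Q.mean(0).round(1),Q.min(0).round(1),Q.max(0).round(1))
# all clip pixels above counter by depth
roi2=np.zeros_like(red); roi2[230:272,335:425]=1
A=pts(roi2,i,d); print('counter z',np.median(A[:,2])); 
# clip axis from saturation/diff
g=cv2.cvtColor(p,cv2.COLOR_BGR2GRAY)[235:268,340:420]; 
cv2.imwrite('pics/c1.png',np.vstack([cv2.resize(p[225:275,335:425],None,fx=6,fy=6,interpolation=cv2.INTER_CUBIC),cv2.resize(p[180:225,180:270],None,fx=6,fy=6,interpolation=cv2.INTER_CUBIC)]))
# pin head
roi3=np.zeros_like(red); roi3[180:220,195:240]=1
B=pts(roi3&(hsv[...,2]<45),i,d); 
for lo,hi in((10,30),(30,50),(50,65)):
    Q=B[(B[:,2]>lo)&(B[:,2]<hi)]
    if len(Q): print('pin',lo,len(Q),Q.mean(0).round(1),Q.min(0).round(1),Q.max(0).round(1))
# bin lid
roi4=np.zeros_like(red); roi4[170:265,60:155]=1
Q=pts(red&roi4,i,d); Q=Q[(Q[:,2]>115)]; print('bin',np.median(Q,0).round(1),Q.min(0).round(1),Q.max(0).round(1))
E
```

```text
red 191 [ 432.7 -177.8    1.7  370.   247. ] [ 444.  -120.3   50.7  403.   254. ]
0 80 [ 437.9 -133.5    6.7  377.2  250.1] [ 432.7 -177.8    1.7  370.   247. ] [ 442.8 -120.3   10.4  401.   253. ]
20 5 [ 441.2 -160.4   30.8  393.6  248.8] [ 436.2 -172.3   23.3  386.   247. ] [ 444.  -145.8   39.8  400.   252. ]
40 106 [ 438.7 -160.1   47.   394.8  250.7] [ 433.1 -174.4   44.2  387.   248. ] [ 443.5 -146.5   50.7  403.   254. ]
counter z 1.4223885530906273
pin 10 18 [545.7 146.1  18.4 224.8 194.3] [531.  132.7  15.9 208.  191. ] [552.3 178.   24.6 232.  202. ]
pin 30 3 [535.7 141.9  48.5 222.  198.3] [531.1 141.4  47.  222.  196. ] [539.8 142.3  49.9 222.  201. ]
pin 50 161 [535.2 152.2  55.9 214.9 198.4] [523.5 140.8  50.5 208.  192. ] [547.  165.3  59.7 222.  205. ]
bin [502.8 297.2 131.7 106.  217. ] [445.4 240.2 123.1  68.  180. ] [561.6 358.2 140.4 143.  254. ]
```

View pics/c1.png

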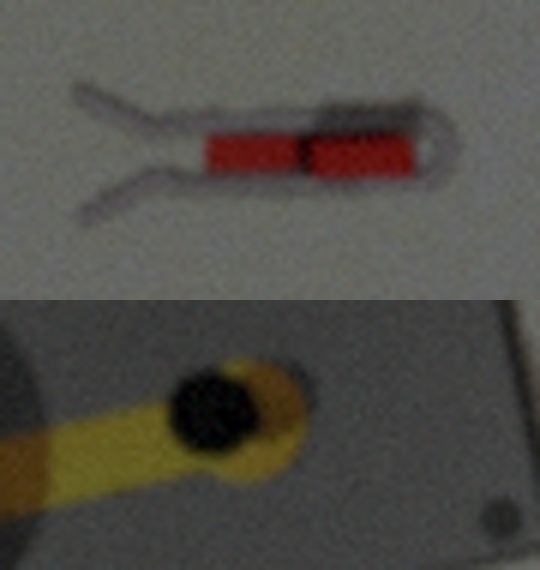

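Fin centre is at about (438.5,-160.5), with the clip axis along +y. The pin is at (535,152). The bin axis measures 149 mm from it, against the given 150, at a heading of about 102.6°. I'll move above the clip and take a closer look.

>>> step_arm:
  series: [16.5,-54.6,0,-0.0933,0,16.5,-54.6,0,-0.0933,0,16.5,-54.6,0,-0.0933,0,16.5,-54.6,0,-0.0933,0,16.5,-54.6,0,-0.0933,0,16.5,-54.6,0,-0.0933,0,16.5,-54.6,-10,-0.0933,0,16.5,-54.6,-10,-0.0933,0,16.5,-54.6,-10,-0.0933,0,16.5,-54.6,-10,-0.0933,0,16.5,-54.6,-10,-0.0933,0,16.5,-54.6,-10,-0.0933,0,0,0,0,0,0,0,0,0,0,0]

```text
clock: 1.85
eef_pos: [437.8, -160.0, 170.2]
eef_rot: [-3.141, -0.0, 1.57]
wrist_force: [-0.6, -0.6, 0.2]
finger_gap: 94.0
finger_force: 0.0
```

```bash
python3 - <<'E'
from h import *
s=manip.read_state(); print(s['eef_pos'],s['eef_rot'])
p,d,i=cam('wrist'); print(i); cv2.imwrite('pics/w1.png',p); np.savez('w1.npz',p=p,d=d)
import pickle; pickle.dump(i,open('w1.pkl','wb'))
hsv=cv2.cvtColor(p,cv2.COLOR_BGR2HSV)
red=((hsv[...,0]<8)|(hsv[...,0]>172))&(hsv[...,1]>140)&(hsv[...,2]>50)
v,u=np.nonzero(red); P=np.array([np.r_[bydepth(i,a,b,d[b,a]),a,b] for a,b in zip(u,v) if d[b,a]>0])
for lo,hi in((0,20),(20,40),(40,60)):
    Q=P[(P[:,2]>lo)&(P[:,2]<hi)]
    if len(Q):
        print(lo,len(Q),Q.mean(0).round(1),np.percentile(Q,1,axis=0).round(1),np.percentile(Q,99,axis=0).round(1))
        if len(Q)>50: print(cv2.minAreaRect(Q[:,:2].astype(np.float32)))
E
```

```text
[ 437.80868878 -160.04188741  170.1947373 ] [-3.14082053e+00 -4.82049520e-04  1.57048031e+00]
{'fovy': 62.53884803804173, 'cx': 318.972975362668, 'cy': 203.83021050686853, 'k1': -0.038973636707263545, 'eye': array([437.35560769, -83.59023521, 325.38828445]), 'orientation': array([ 2.87436734e+00, -1.96585827e-04,  2.81353544e-04])}
0 313 [ 437.8 -134.3    6.8  319.4  167.7] [ 432.6 -147.     4.7  314.   153. ] [ 442.4 -120.1   16.7  324.   182. ]
((437.95953369140625, -142.0160675048828), (11.017909049987793, 44.37748718261719), 3.2829110622406006)
20 51 [ 437.8 -146.6   29.9  319.4  185. ] [ 433.3 -147.    20.1  314.5  183. ] [ 442.2 -146.3   39.1  324.   187. ]
((437.58734130859375, -146.6345672607422), (0.6249929666519165, 9.194652557373047), 89.38470458984375)
40 410 [ 437.7 -160.2   46.6  319.3  204.1] [ 432.2 -175.7   42.1  313.   188. ] [ 442.8 -146.6   48.3  325.   221. ]
((437.48052978515625, -161.3404083251953), (10.55288028717041, 29.876741409301758), 0.23792779445648193)
```

View pics/w1.png

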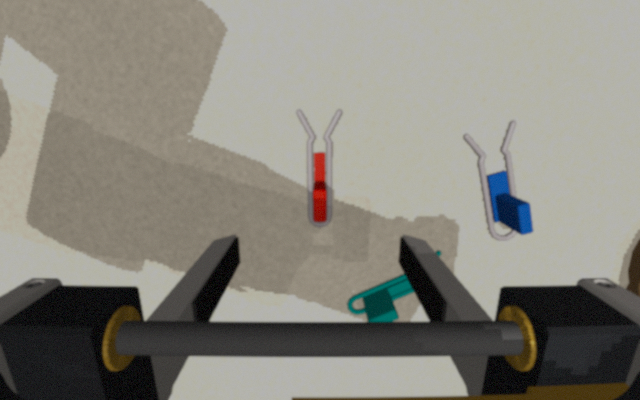

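The wrist view shows the red clip straight ahead at x=319 px, with the fin from (319,188) to (319,221). The blue clip is well clear at (505,190) and the turquoise one is behind at (375,300). The fin centre is at (437.6,-161), aligned with the tool. I'll descend and grip.

>>> step_arm:
  series: [0,-1,-40,0,0,0,0,-40,0,0,0,0,-30,0,0,0,0,-15,0,0,0,0,-9,0,0,0,0,0,0,0,0,0,0,0,1,0,0,0,0,1,0,0,0,0,1,0,0,0,0,1,0,0,0,0,1,0,0,0,0,1,0,0,0,0,1,0,0,0,0,1]
  squeeze: 50

```text
clock: 3.65
eef_pos: [438.1, -161.4, 36.4]
eef_rot: [-3.142, -0.0, 1.57]
wrist_force: [0.5, 0.3, 0.5]
finger_gap: 17.7
finger_force: 0.0
```

>>> step_arm:
  series: [0,0,0,0,1,0,0,0,0,1,0,0,0,0,1,0,0,0,0,1]

```text
clock: 4.15
eef_pos: [438.1, -161.4, 36.4]
eef_rot: [3.142, 0.0, 1.57]
wrist_force: [0.9, -0.4, 0.1]
finger_gap: 12.0
finger_force: 50.0
```

>>> step_arm:
  series: [0,0,20,0,1,0,0,30,0,1,20.2,34.4,10,0.0367,1,20.2,34.4,0,0.0367,1,20.2,34.4,0,0.0367,1,20.2,34.4,0,0.0367,1,20.2,34.4,0,0.0367,1,20.2,34.4,0,0.0367,1,0,0,0,0,1,0,0,0,0,1]

```text
clock: 5.4
eef_pos: [558.9, 44.7, 96.1]
eef_rot: [-3.141, -0.0, 1.79]
wrist_force: [0.8, -0.3, -0.5]
finger_gap: 11.8
finger_force: 50.0
```

```bash
python3 - <<'E'
from h import *
s=manip.read_state(); print(s['eef_pos'],s['eef_rot'],s['finger_gap'])
p,d,i=cam('wrist'); cv2.imwrite('pics/w2.png',p)
hsv=cv2.cvtColor(p,cv2.COLOR_BGR2HSV)
def pts(m):
    v,u=np.nonzero(m); return np.array([np.r_[bydepth(i,a,b,d[b,a]),a,b] for a,b in zip(u,v) if d[b,a]>0])
def rep(n,Q):
    if len(Q): print(n,len(Q),Q.mean(0).round(1),np.percentile(Q,1,axis=0).round(1),np.percentile(Q,99,axis=0).round(1),cv2.minAreaRect(Q[:,:2].astype(np.float32)))
A=pts(np.ones(d.shape,bool)); near=np.hypot(A[:,0]-535,A[:,1]-152)<25
Q=A[near&(A[:,2]>51)&(A[:,2]<61)]; rep('head',Q)
red=((hsv[...,0]<8)|(hsv[...,0]>172))&(hsv[...,1]>140)&(hsv[...,2]>50)
P=pts(red); rep('fin',P[(P[:,2]>95)&(P[:,2]<118)&(P[:,1]<80)]); P=P[P[:,1]<120]; rep('bar',P[(P[:,2]>55)&(P[:,2]<80)])
W=A[(A[:,2]>58)&(A[:,2]<72)&(A[:,1]<140)&(A[:,1]>60)&(abs(A[:,0]-550)<40)]; rep('clip low',W)
a=np.array([-.218,.976]);b=np.array([.976,.218]);o=s['eef_pos'][:2]
for lo in range(30,90,6):
    t=(W[:,:2]-o)@a; l=((W[:,:2]-o)@b)[(t>=lo)&(t<lo+6)]
    if len(l): print(lo,len(l),l.min().round(1),l.max().round(1),np.mean([l.min(),l.max()]).round(1))
print('head rel',(Q[:,:2].mean(0)-o)@a,(Q[:,:2].mean(0)-o)@b)
E
```

```text
[558.93116362  44.72570853  96.14866851] [-3.14085434e+00 -4.85015895e-05  1.79024403e+00] 11.75479185590316
head 1728 [534.9 152.8  55.6 320.2  49.9] [523.1 141.2  52.  299.   27. ] [546.5 165.1  58.1 341.   73. ] ((535.0330200195312, 153.1635284423828), (25.155942916870117, 25.01402473449707), 50.45294189453125)
fin 1538 [557.8  47.2 105.8 318.9 271.1] [550.   30.9  95.9 307.  241. ] [565.6  59.7 113.4 331.  302. ] ((558.8140258789062, 45.12287902832031), (12.934816360473633, 30.184526443481445), 14.658679962158203)
bar 946 [552.6  70.7  67.2 318.9 202.8] [545.1  57.8  64.5 310.  176. ] [559.9  85.9  79.7 327.  230. ] ((552.9207763671875, 69.00283813476562), (11.038679122924805, 34.97909927368164), 15.500550270080566)
clip low 3420 [548.3  89.3  65.9 318.8 168.9] [522.3  60.6  63.3 283.  105.2] [565.  126.9  67.7 354.8 220. ] ((543.4403686523438, 93.08149719238281), (42.4088020324707, 69.34266662597656), 4.4801740646362305)
30 400 -13.4 11.2 -1.1
36 409 -13.3 11.1 -1.1
42 256 -13.2 11.6 -0.8
48 232 -13.1 11.5 -0.8
54 263 -11.8 10.3 -0.8
60 253 -14.4 13.4 -0.5
66 272 -18.2 17.2 -0.5
72 272 -21.5 20.3 -0.6
78 173 -21.9 20.8 -0.5
head rel 110.75271406523568 0.12934145483975357
```

View pics/w2.png

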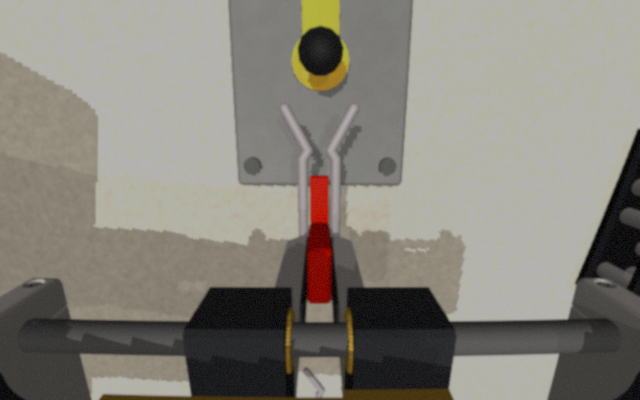

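The wrist view shows the clip mouth at (285–355,105), centred under the pin head at (320,50). It's about 0.7 mm off laterally, with 61 mm to go. I'll lower to neck height and advance to just before the throat.

>>> step_arm:
  series: [0.4,0.1,-16,0,1,0.3,0.1,-16,0,1,0,0,0,0,1,-2.1,9.3,0,0,1,-2.1,9.3,0,0,1,-2.1,9.3,0,0,1,-1.7,7.8,0,0,1,0,0,0,0,1]
  squeeze: 60

```text
clock: 6.45
eef_pos: [551.9, 81.5, 64.6]
eef_rot: [3.141, 0.0, 1.791]
wrist_force: [1.4, 0.5, -1.2]
finger_gap: 12.1
finger_force: 60.0
```

>>> step_arm:
  series: [-0.9,3.9,0,0,1,-0.9,3.9,0,0,1,-0.9,3.9,0,0,1,-0.9,3.9,0,0,1,0,0,0,0,1]

```text
clock: 7.08
eef_pos: [548.3, 96.9, 64.4]
eef_rot: [-3.141, -0.001, 1.79]
wrist_force: [-1.6, 1.8, 0.0]
finger_gap: 11.8
finger_force: 60.0
```

>>> step_arm:
  series: [-0.6,2.9,0,0,1,-0.6,2.9,0,0,1,0,0,0,0,1]

```text
clock: 7.45
eef_pos: [547.0, 103.0, 64.3]
eef_rot: [-3.141, -0.001, 1.79]
wrist_force: [-0.5, 3.8, -0.1]
finger_gap: 11.7
finger_force: 60.0
```

>>> step_arm:
  series: [-0.3,1.5,0,0,1,0,0,0,0,1]

```text
clock: 7.7
eef_pos: [546.8, 104.0, 64.4]
eef_rot: [-3.141, -0.0, 1.79]
wrist_force: [-1.9, 1.8, -0.6]
finger_gap: 11.8
finger_force: 60.0
```

```bash
python3 - <<'E'
from h import *
s=manip.read_state(); print(s['eef_pos'],s['wrist_force'],s['moment'])
p,d,i=cam('wrist'); q,e,j=cam('scene')
cv2.imwrite('pics/w3.png',np.hstack([cv2.resize(p[0:250,220:420],(400,500)),cv2.resize(q[120:245,350:450],(400,500),interpolation=cv2.INTER_CUBIC)]))
hsv=cv2.cvtColor(p,cv2.COLOR_BGR2HSV)
red=((hsv[...,0]<8)|(hsv[...,0]>172))&(hsv[...,1]>140)&(hsv[...,2]>50)
v,u=np.nonzero(red)
P=np.array([bydepth(i,a,b,d[b,a]) for a,b in zip(u,v) if d[b,a]>0])
a=np.array([-.218,.976]);b=np.array([.976,.218]);o=s['eef_pos'][:2]
P=P[(P[:,2]>25)&(P[:,2]<85)&(P[:,1]<145)]
t=(P[:,:2]-o)@a; L=P[:,2]<45
F=P[:,2]>70
print('fin t',np.percentile(t[F],[1,99]),'z',np.median(P[F,2]),'bar t',np.percentile(t[L],[1,99]),np.median(P[L,2]))
print('pin t',(np.array([535,152.9])-o)@a,(np.array([535,152.9])-o)@b)
E
```

```text
[546.79741226 103.98948496  64.40985587] [-1.8640444   1.80842326 -0.57245114] [0.25785914 0.35693675 0.05780008]
fin t [-13.69202456  14.95684492] z 74.6753649813786 bar t [14.09126633 33.54907634] 34.42706919189999
pin t 50.308498549992755 -0.8517820824575466
```

View pics/w3.png

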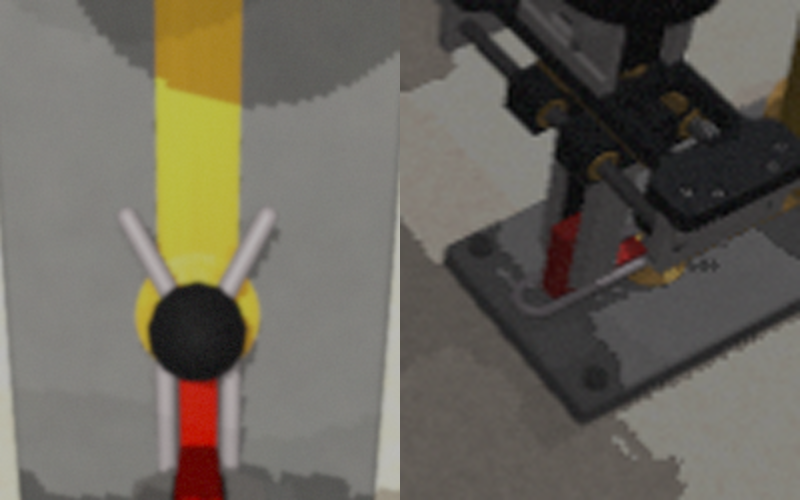

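The picture shows the pin past the throat, with the legs straddling it and flaring beyond the head at (125–270,215). Pocket-to-pin distance is about 0 mm. I'll push lightly against the stop to confirm.

>>> step_arm:
  series: [-0.3,1.5,0,0,1,0,0,0,0,1]

```text
clock: 8.05
eef_pos: [546.7, 105.3, 64.5]
eef_rot: [3.141, 0.0, 1.79]
wrist_force: [-0.7, -0.2, -0.7]
finger_gap: 11.6
finger_force: 60.0
```

>>> step_arm:
  series: [-0.3,1.5,0,0,1,0,0,0,0,1]

```text
clock: 8.3
eef_pos: [546.5, 106.6, 64.6]
eef_rot: [3.141, 0.0, 1.79]
wrist_force: [0.9, -2.0, 0.3]
finger_gap: 12.0
finger_force: 60.0
```

>>> step_arm:
  series: [-0.4,1.7,0,0,1,0,0,0,0,1]

```text
clock: 8.55
eef_pos: [546.4, 107.2, 64.7]
eef_rot: [3.141, 0.002, 1.79]
wrist_force: [1.9, -11.4, -0.9]
finger_gap: 11.9
finger_force: 60.0
```

The stop is felt at 11 N. I'll ease off, set the clip down near the plate, release and rise.

>>> step_arm:
  series: [0.2,-1,0,0,1,0,0,-4,0,1,0,0,-4,0,1,0,0,-2,0,1,0,0,0,0,0.8,0,0,0,0,0.5,0,0,0,0,0.5,0,0,0,0,0.5,0,0,0,0,0.5,0,0,0,0,0.5,0,0,0,0,0.5]

```text
clock: 9.93
eef_pos: [546.1, 107.5, 54.5]
eef_rot: [3.142, -0.0, 1.79]
wrist_force: [-0.1, -0.1, -0.7]
finger_gap: 46.8
finger_force: 0.0
```

>>> step_arm:
  series: [0,0,20,0,0.5,0,0,40,0,0.5,0,0,40,0,0.5,0,-20,40,0,0.5,0,-50,30,0,0.5,0,-50,0,0,0.5,0,-50,0,0,0.5,0,0,0,0,0.5,0,0,0,0,0.5]

```text
clock: 11.05
eef_pos: [546.1, -62.1, 224.4]
eef_rot: [-3.142, -0.0, 1.79]
wrist_force: [0.1, 0.1, 0.4]
finger_gap: 46.9
finger_force: 0.0
```

```bash
python3 - <<'E'
from h import *
p,d,i=cam('top'); q,e,j=cam('scene')
cv2.imwrite('pics/f.png',np.hstack([cv2.resize(p[150:250,180:280],(400,400),interpolation=cv2.INTER_CUBIC),cv2.resize(q[130:230,350:450],(400,400),interpolation=cv2.INTER_CUBIC)]))
hsv=cv2.cvtColor(p,cv2.COLOR_BGR2HSV)
red=((hsv[...,0]<8)|(hsv[...,0]>172))&(hsv[...,1]>140)&(hsv[...,2]>40)
v,u=np.nonzero(red)
P=np.array([bydepth(i,a,b,d[b,a]) for a,b in zip(u,v) if d[b,a]>0])
P=P[(abs(P[:,0]-545)<60)&(abs(P[:,1]-110)<60)&(P[:,2]>50)&(P[:,2]<90)]
m=P.mean(0); a=np.array([-.218,.976]); b=np.array([.976,.218]); r=np.array([535.1,152.5])-m[:2]; print(len(P),m,r@a,r@b)
z=np.load('top0.npz')['p']; blue=lambda x:np.array([c.mean() for c in np.nonzero((x[130:170,350:430,0].astype(int)-x[130:170,350:430,2])>50)]); print(blue(z),blue(p))
E
```

```text
0 [nan nan nan] nan nan
[19.72727273 40.95454545] [nan nan]<stdin>:9: RuntimeWarning: Mean of empty slice.
  ret = um.true_divide(
<stdin>:10: RuntimeWarning: Mean of empty slice.
  ret = ret.dtype.type(ret / rcount)
```

View pics/f.png

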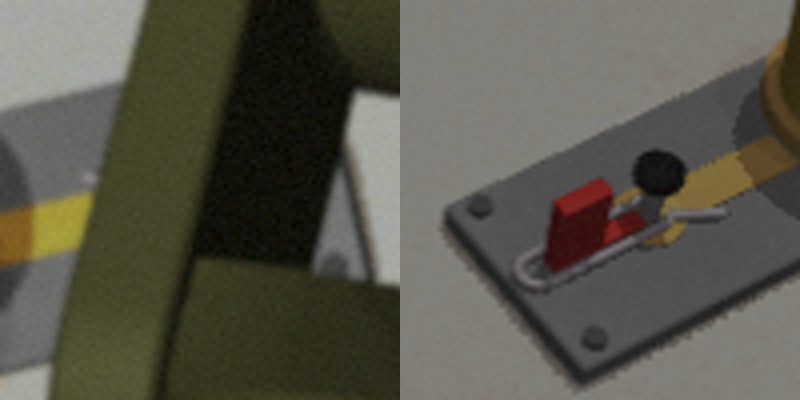

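The top view is blocked by the arm. The scene view shows the clip flat on the plate with its legs around the neck below the head, and the fin free. One numeric check from the wrist camera.

```bash
python3 - <<'E'
from h import *
p,d,i=cam('wrist')
hsv=cv2.cvtColor(p,cv2.COLOR_BGR2HSV)
red=((hsv[...,0]<8)|(hsv[...,0]>172))&(hsv[...,1]>140)&(hsv[...,2]>40)
v,u=np.nonzero(red)
P=np.array([bydepth(i,a,b,d[b,a]) for a,b in zip(u,v) if d[b,a]>0])
P=P[(abs(P[:,0]-545)<60)&(abs(P[:,1]-110)<60)&(P[:,2]>56)&(P[:,2]<90)]
a=np.array([-.218,.976]); b=np.array([.976,.218])
vv,uu=np.mgrid[0:400,0:640]; A=np.array([bydepth(i,x,y,d[y,x]) for x,y in zip(uu.ravel()[::1],vv.ravel()) if d[y,x]>0])
H=A[(np.hypot(A[:,0]-535,A[:,1]-152)<22)&(A[:,2]>51)&(A[:,2]<61)]
r=H[:,:2].mean(0)-P[:,:2].mean(0); print(P.mean(0),len(H),H.mean(0),r@a,r@b)
q,_,_=cam('scene'); z=np.load('scene0.npz')['p']
f=lambda x:[c.mean().round(1) for c in np.nonzero((x[240:290,240:320,0].astype(int)-x[240:290,240:320,2])>50)]; print(f(z),f(q))
E
```

```text
[546.00943297 102.86395469  62.39248275] 0 [nan nan nan] nan nan
[np.float64(20.0), np.float64(30.4)] [np.float64(21.2), np.float64(29.2)]<stdin>:11: RuntimeWarning: Mean of empty slice.
  ret = um.true_divide(
```

```bash
python3 - <<'E'
from h import *
p,d,i=cam('wrist'); hsv=cv2.cvtColor(p,cv2.COLOR_BGR2HSV)
red=((hsv[...,0]<8)|(hsv[...,0]>172))&(hsv[...,1]>140)&(hsv[...,2]>40)
v,u=np.nonzero(red); P=np.array([np.r_[bydepth(i,a,b,d[b,a]),a,b] for a,b in zip(u,v) if d[b,a]>0])
P=P[(abs(P[:,0]-545)<60)&(abs(P[:,1]-110)<60)]
a=np.array([-.218,.976]); t=(np.array([535,152.7])-P[:,:2])@a
F=P[:,2]>58; L=(P[:,2]>20)&(P[:,2]<30)
print('top',np.percentile(t[F],[1,50,99]),P[F,4].min(),P[F,4].max(),'bar',L.sum(),t[L].min() if L.any() else '')
dk=(hsv[...,2]<45); v,u=np.nonzero(dk[:150]); Q=np.array([bydepth(i,x,y,d[y,x]) for x,y in zip(u,v) if d[y,x]>0]); 
Q=Q[np.hypot(Q[:,0]-535,Q[:,1]-152)<30] if len(Q) else Q; print(len(Q),Q.mean(0) if len(Q) else '')
E
```

```text
top [38.88388603 51.04209855 62.84529589] 0.0 31.0 bar 22 26.88987166912337
0
```

The fin is cropped at the picture's edge. Its rear edge is 62.8 mm from the pin, so the grip centre is about 48 mm from it, which puts the clip seated against its stop.

```bash
python3 -c "
from cell import manip
print(manip.sign_off())"
```

```text
the job is handed in; nothing more can be done
None
```

The red clip is on the pin neck, pushed in until it met its stop (11 N), then released lying flat on the plate; the blue clip was not touched, and I handed the job in after about 11 s of robot time.

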